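Click the forming stake into its quick-lock holder

ROBOT

A 6-joint arm with a two-finger parallel gripper is mounted at the origin on a cart in front of the work surface, level with it; the furniture and walls round the work are solid. World frame = base frame: x ahead of the robot, y to its left, z up, the work surface at z = 0. Lengths are in mm, angles in rad, forces in N, time in s.
With the tool pointing down it reaches from about 400 to 925 mm from the base axis. Payload 12.5 kg.
Tool frame: the origin (TCP) lies on the mounting face of the last link; the fingertips stand 190 mm ahead of it and the grasp point (between the pads) lies 171 mm ahead of it (env.tcp_to_tips is the distance from the TCP to the fingertips, in mm); x points along the fingers, y is the direction in which the jaws open and shut, and the axes are right-handed (so a half turn about x gives the same grasp; the last joint's range is limited). The gripper opens to 95 mm and grips with 3 to 60 N. Pads are 20 mm wide; open, the fingers measure 119 mm over their backs; the gripper's body (75 mm by 180 mm) begins 59 mm behind the grasp point.
Start: joints at [1.174, 0.491, 1.559, -0, 1.092, -0.106], TCP at [179.175, 598.766, 404.761] pointing down, gripper open.
Joint ranges: [-3.1, 3.1], [-0.84, 2.19], [0.05, 2.79], [-1.13, 4.28], [0.06, 2.93], [-2.69, 2.69]. Speed limits (rad/s): [2.22, 2.22, 2.79, 3.14, 3.14, 3.14].

INTERFACE

Orientations are given as [roll, pitch, yaw] about the fixed x, y, z axes, in that order (R = Rz(yaw) Ry(pitch) Rx(roll)).
In Python, from cell import monitor, cams, job, env gives the robot as it stands. The module is installed in compiled form; this text tells all that it offers.
- The arm moves only by the tool apply_moves, never from a script. Its argument "series" is a list of rows, each a list of 3 entries, a list of its own where there are three numbers: the closure, from -1 (fully open) to 1 (shut), so that 0 is half open, then the shift along the tool's x, y, z in cm, then the turn about the tool's x in rad. A call has 1 to 20 rows; each row is the pose to reach, as a shift and turn from the pose commanded when the call began, along the tool's axes at that moment; what a row does not reach only later rows make up. A row lasts 1/8 s, in which the tool goes at most 62.5 mm and 10.7 degrees, less where a joint would pass 70% of its speed; a pose out of reach is approached as far as the arm can. A call with a gripper value outside its range is refused whole. The fingers move at their own pace and stop on an object; the grip force is fixed at half the most. Time passes only in rows, so rows that repeat a pose let the fingers close. It gives the time, the measured TCP pose, the force and the opening at its end, in the units of the state.
- monitor.state(): the state, without advancing time (a new reading comes with each control period).
- cams.read_camera(name): name is "scene" or "top"; returns a dict with "image" (384x512x3 uint8, red, green, blue), "fx", "fy", "cx", "cy" (pixels), "position" and "orientation" of the camera in the world. Camera axes: x right, y down, z forward; pixel columns grow to the right and rows downward; lengths in mm; the calibration is good to about 2 mm. A picture is of the moment at which its call begins. There is no depth.
- job.job_done(): hands the job in, once; it reports no verdict.
The state is a dict: "t": time; "joints": joint angles; "qvel": joint speeds; "tau": joint torques, N m; "eef_pos": TCP position; "tcp_rot": TCP orientation; "ft_force": force on the tool from outside, world axes, zero at the start; "moment": the same for the moment, N m; "opening": opening from 0.0 (shut) to 1.0 (fully open).
Only numpy, scipy, OpenCV 4.12 (cv2) and the standard library are available. Lean on these libraries where they do the work, as an engineer would, in place of code of your own. Each camera call takes 0.05 s, during which the arm holds its last target. There are 200 camera calls.

TASK

Put the loose steel forming stake into the quick-lock holder on the bench: set its foot on the holder's open apron, slide it in under the rail lips and push it gently against the spring buffer until the sprung catch snaps shut behind the foot. Do not ram the end stop, then let go so that the catch alone holds the stake; leave the tin, the wax lump and the bench block where they are.

Things in the scene. Friction and masses are not known exactly. Their poses are not given: they have to be found in the camera images.
- stake: loose steel forming stake, about 0.35 kg, 61 mm tall, same when turned half round. Foot 50 (x) x 40 (y) x 10 mm; neck 18 x 18 mm up to 33 mm; above it a bar 46 mm long (x), 18 mm wide (y), flat sides from 33 to 52 mm height, round top. Grip the bar across its 18 mm, about 42 mm above the underside. Origin: centre of the foot's underside, z up.
- holder: holder fixed to the bench: grey plate 276 (x) x 104 (y) x 8 mm with aluminium rails, sprung catch and buffer. Origin: underside, middle of the front edge; x along the track, the way to push; y left, z up. Track floor z = 8 mm, centre line y = 0. Open apron x = 0 to 38 mm, then guides narrowing to the rails at 72 mm. Over 30 N on it (all contacts summed) from a stake in the track is ramming.
- apron (a point): point on the apron, on the track's centre line and floor (holder x = 28, y = 0, z = 8 mm; axes as the holder's): a good place to set the middle of the stake's foot before sliding it in. The guides ahead are 12 mm high and 65 mm apart at their start (x = 38 mm). Carried about 1 mm off the floor the foot slides freely (1 to 4 N); pressed down or tipped it binds.
- mouth (a point): start of the rails, on centre line and floor (holder x = 72, z = 8 mm). Rails 43.6 mm apart; lips over them 13 to 17 mm above the track floor leave a 28 mm slot for the neck (slanted lead-in 12 mm before, up to 20 mm above the floor). Left rail runs right through, right one ends at x = 88 mm. Behind it the catch head is clamped at a place that differs each time and is not measured.
- catch (a joint): sprung catch lever right of the track, rad: 0 = beak across the track (at rest, or shut behind the foot), 0.1 to 0.2 while the foot holds it out. Its blocking face is somewhere from holder x = 134 to 184 mm. It shuts once the neck has pressed the damped buffer rod (26 mm above the floor) 5 to 7 mm in; the foot hits the hard end block after 10.5 mm. Buffer: 0.8 N plus 0.4 N per mm.
- tin: bystander: round aluminium tin, 66 mm across, 29 mm high, loose; origin at the centre of its underside.
- wax: bystander: brownish-yellow lump of beeswax, 34 x 48 x 22 mm, loose; origin at the centre of its underside.
- block: bystander: flat square steel bench block, 75 x 75 x 16 mm, loose; origin at the centre of its underside.
Mind the look-alikes: they are no part of the job. Leave any green or turquoise look-alike of the stake alone.

How it is judged (in metres and radians):
On the way, in this order (a step that is already met when the one before it is completed fails the run):
1. the stake's foot is on the track floor, its front under the rail lips and not yet at the catch (x of stake in the frame of holder between 0.05 and 0.125 m and y of stake in the frame of holder between -0.004 and 0.004 m and z of stake in the frame of holder below 0.011 m), for 0.05 s.
2. the foot, in the track, has swung the catch outward (value of joint catch above 0.08 rad and x of stake in the frame of holder above 0.1 m), for 0.05 s.
At the end, for the whole second after the job is handed in: The stake stands upright in the track (within 4 mm of the centre line, on the floor to 3 mm), let go and at rest, its middle more than 150 mm in from the holder's front edge and the catch shut behind it (within 0.04 rad of its rest angle; the catch can shut there only behind the foot) (value of joint catch below 0.04 rad and x of stake in the frame of holder above 0.15 m and y of stake in the frame of holder between -0.004 and 0.004 m and z of stake in the frame of holder below 0.011 m and angle between stake's own z axis and vertical below 0.1 rad and linear speed of stake below 0.01 m/s); the robot touches nothing.
It fails at once if the stake is rammed: more than 30 N between it and the holder (rails, catch, buffer, end block) while it is in the track beyond the mouth (contact force between stake and holder above 30 N and x of stake in the frame of holder above 0.1 m).
It fails at once if the tin is moved by more than 15 mm (distance of tin from where it was at the start of the episode above 0.015 m).
It fails at once if the wax lump is moved by more than 15 mm (distance of wax from where it was at the start of the episode above 0.015 m).
It fails at once if the bench block is moved by more than 15 mm (distance of block from where it was at the start of the episode above 0.015 m).
It also fails if it takes over 54 s, if anything falls off the work surface, if the arm or the gripper's body presses on something with over 40 N, if the wrist force passes 120 N, or if a joint passes its speed limit or range.

## Working session

There is one attempt and no reset: what is moved stays moved. The work goes in short steps, Python scripts to look and compute and a tool call to move; the robot and the scene stay as the last step left them, time stands still between calls to the robot, and variables do not carry over. Pictures are saved under pics/ and viewed, about 8 in all and at most 12, crops included, and the job is handed in when it is done.

Besides the shell and the picture viewer there is one more tool, called after "Request:" as a command line: name --argument value ..., lists and objects as JSON in quotes. apply_moves: Moves the arm, as the interface text tells. Its arguments: {"type":"object","properties":{"series":{"type":"array"}},"required":["series"]}

```bash
mkdir -p pics; cat > h.py <<'E'
import numpy as np, cv2
from cell import monitor, cams, job, env
from scipy.spatial.transform import Rotation as R
def cam(n):
    c=cams.read_camera(n); 
    return c
def rot(c):
    o=np.array(c["orientation"])
    return o if o.shape==(3,3) else R.from_euler('xyz',o).as_matrix()
def ray(c,u,v,z):
    d=rot(c)@np.array([(u-c["cx"])/c["fx"],(v-c["cy"])/c["fy"],1]); p=np.array(c["position"])
    return p+d*(z-p[2])/d[2]
def proj(c,P):
    q=rot(c).T@(np.array(P,float)-c["position"]); return q[0]/q[2]*c["fx"]+c["cx"],q[1]/q[2]*c["fy"]+c["cy"]
E
python3 - <<'E'
from h import *
print(monitor.state())
for n in("scene","top"):
    c=cam(n); print({k:c[k] for k in c if k!="image"})
    cv2.imwrite(f"pics/{n}0.png",cv2.resize(c["image"][:,:,::-1],(800,600),interpolation=cv2.INTER_CUBIC))
    cv2.imwrite(f"pics/{n}raw0.png",c["image"][:,:,::-1])
E
```

```text
{'t': 0.0, 'joints': array([ 1.17439375e+00,  4.91551734e-01,  1.55944037e+00, -1.00690285e-05,
        1.09168958e+00, -1.05578671e-01]), 'qvel': array([ 1.03088791e-03,  2.02229162e-03, -1.42884194e-03,  3.39645073e-05,
       -6.72641653e-04, -4.36075446e-04]), 'tau': array([-1.72780328e-03, -6.12644577e+01, -2.58184826e+01,  6.91753719e-02,
        4.81513655e-02, -1.19894776e-04]), 'eef_pos': array([179.16762228, 598.73628995, 404.16962114]), 'tcp_rot': array([-1.66817503,  1.56970725, -1.95899428]), 'ft_force': array([0.1487706 , 0.44171651, 0.65088144]), 'moment': array([-0.00220309, -0.02511721,  0.04907698]), 'opening': 1.0011426253404452}
{'fx': 399.9226345256413, 'fy': 399.9226345256413, 'cx': 247.83509847116366, 'cy': 185.0267125595043, 'position': array([242.83252195, 626.13423708, 754.37807798]), 'orientation': array([-2.37334299, -0.01342136, -2.58348497])}
{'fx': 386.31903717913207, 'fy': 386.31903717913207, 'cx': 259.5911177489788, 'cy': 184.57191571207784, 'position': array([ 390.76886295,   75.76069599, 1118.64585236]), 'orientation': array([-2.98835733,  0.00385851, -1.59304221])}
```

View pics/scene0.png

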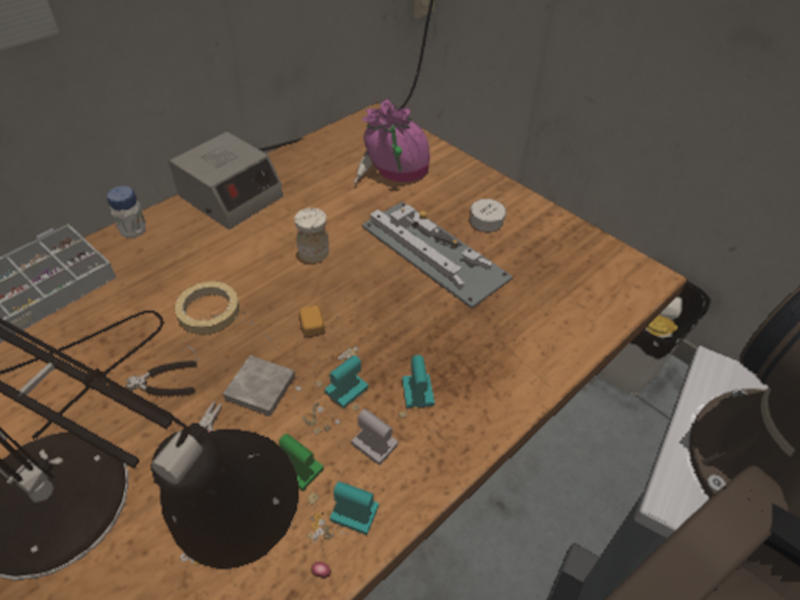

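View pics/top0.png

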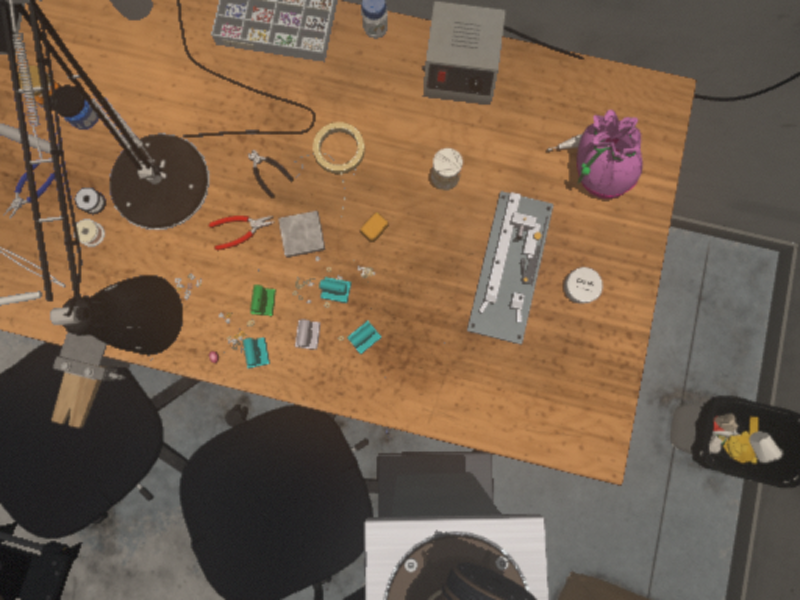

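The top view (800x600 scale) shows the grey stake at (307,334). The holder plate runs from its apron edge at (470..521, 335) up to (502..551, 200), and the tin is at (584,285). In the scene view the stake is at (375,435) and the apron end at (490,285). Next I'll measure with masks.

```bash
python3 - <<'E'
from h import *
c=cam("top"); s=cam("scene")
T=c["image"]; S=s["image"]
def crop(im,x0,y0,w,h,k): return cv2.resize(im[y0:y0+h,x0:x0+w,::-1],(w*k,h*k),interpolation=cv2.INTER_CUBIC)
a=crop(T,178,192,50,44,8); b=crop(T,292,118,66,106,5); d=crop(S,215,250,50,54,7)
cv2.imwrite("pics/crops.png",np.hstack([np.pad(x,((0,600-x.shape[0]),(0,0),(0,0))) for x in(a,b)])[:, :800])
def mask(im,box,smax,vmin):
    h=cv2.cvtColor(im,cv2.COLOR_RGB2HSV); m=((h[...,1]<smax)&(h[...,2]>vmin)).astype(np.uint8)
    o=np.zeros_like(m); x,y,w,g=box; o[y:y+g,x:x+w]=m[y:y+g,x:x+w]
    o=cv2.morphologyEx(o,cv2.MORPH_OPEN,np.ones((3,3)))
    n,l,st,ce=cv2.connectedComponentsWithStats(o); i=1+np.argmax(st[1:,4]); return (l==i).astype(np.uint8)
def big(m): return max(cv2.findContours(m,0,2)[0],key=cv2.contourArea)
for nm,cc,im,box in(("top",c,T,(183,198,28,32)),("scene",s,S,(220,258,40,40))):
    m=mask(im,box,75,60); k=big(m); print(nm,"stake",m.sum(),cv2.minAreaRect(k),cv2.boundingRect(k))
    r=cv2.minAreaRect(k); print([ray(cc,u,v,5).round(0)[:2] for u,v in cv2.boxPoints(r)])
m=mask(T,(296,118,62,106),85,50); k=big(cv2.morphologyEx(m,cv2.MORPH_CLOSE,np.ones((9,9)))); bp=cv2.boxPoints(cv2.minAreaRect(k))
P=np.array([ray(c,u,v,8)[:2] for u,v in bp]); print(m.sum(),bp.round(1),P.round(1),np.linalg.norm(np.roll(P,-1,0)-P,axis=1))
E
```

```text
top stake 247 ((196.4268341064453, 213.6585235595703), (14.2456693649292, 17.337753295898438), 6.34019136428833) (189, 205, 16, 18)
[array([460., 283.]), array([510., 278.]), array([504., 237.]), array([455., 243.])]
scene stake 586 ((237.99998474121094, 279.0000305175781), (31.047849655151367, 23.329740524291992), 37.87498474121094) (225, 262, 29, 34)
[array([524., 275.]), array([523., 220.]), array([453., 232.]), array([456., 284.])]
3295 [[298.1 211.7]
 [319.8 120.8]
 [355.1 129.2]
 [333.5 220.1]] [[ 481.   -32.9]
 [ 750.7 -107.5]
 [ 722.3 -211.4]
 [ 454.6 -133.3]] [279.83441254 107.66914015 278.84414818 103.8471412 ]
```

View pics/crops.png

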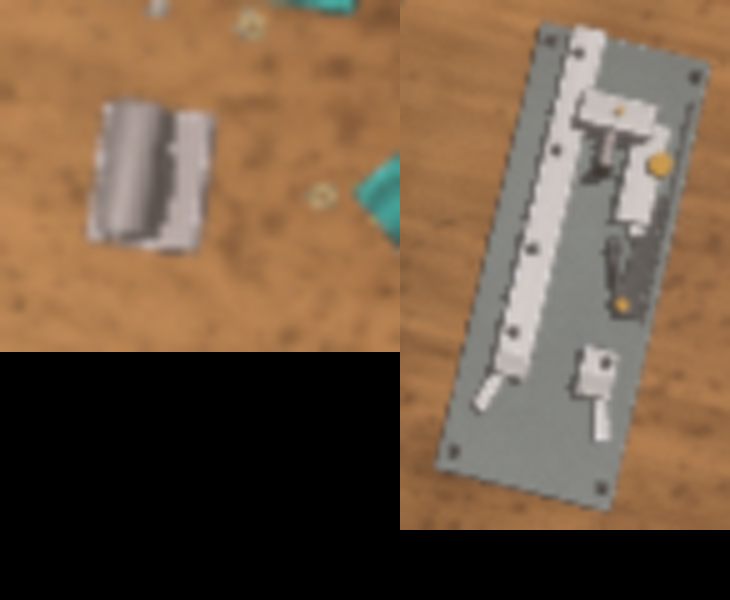

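```bash
cat >> h.py <<'E'
def plan(p,yaw,st=None):
    """grasp point p (mm), tool y axis at world angle yaw -> shift cm (tool axes), turn rad"""
    st=st or monitor.state(); M=R.from_euler('xyz',st["tcp_rot"]).as_matrix()
    d=M.T@(np.array(p)+[0,0,171]-st["eef_pos"])/10
    cur=np.arctan2(M[1,1],M[0,1]); t=-(yaw-cur)  # tool x is down
    t=(t+np.pi/2)%np.pi-np.pi/2
    return d.round(2),round(t,3),M.round(3)
def tri(c,a,s,b):
    f=lambda k,p:rot(k)@np.array([(p[0]-k["cx"])/k["fx"],(p[1]-k["cy"])/k["fy"],1])
    A=np.c_[f(c,a),-f(s,b)]; x=np.linalg.lstsq(A,s["position"]-c["position"],rcond=None)[0]
    p=c["position"]+A[:,0]*x[0]; q=s["position"]-A[:,1]*x[1]; return (p+q)/2,np.linalg.norm(p-q)
E
python3 - <<'E'
from h import *
c=cam("top"); s=cam("scene"); k=1.5625
print("lamp head",tri(c,(140/k,315/k),s,(230/k,505/k)),"lamp joint",tri(c,(85/k,310/k),s,(180/k,455/k)))
st=monitor.state(); print("tcp px",proj(c,st["eef_pos"]),proj(s,st["eef_pos"]), "tip",proj(c,st["eef_pos"]-[0,0,190]))
print("stake bar top",ray(c,178+132.5/8-.5,192+170.5/8-.5,56), "tri",tri(c,(194.1,212.8),s,(375/k,427/k)))
q=lambda u,v,z:ray(c,292+(u-400+.5)/5-.5,118+(v+.5)/5-.5,z)[:2]
fl,fr,bl,br=q(437,468,8),q(610,510,8),q(540,22,8),q(709,63,8)
for n,x in zip("fl fr bl br".split(),(fl,fr,bl,br)): print(n,x.round(1))
e=(bl+br-fl-fr)/2; w=(fl+bl-fr-br)/2; print("len",np.linalg.norm(e),np.linalg.norm(w),"yaw",np.degrees(np.arctan2(e[1],e[0])),np.degrees(np.arctan2(-w[0],w[1])),"front",(fl+fr)/2,"ctr",(fl+fr+bl+br)/4)
sc=[q(*p,8) for p in((453,452),(601,488),(695,77),(549,40))]
e=(sc[3]+sc[2]-sc[0]-sc[1])/2; print("screws yaw",np.degrees(np.arctan2(e[1],e[0])),"ctr",sum(sc)/4)
print(plan([482,260,150],np.radians(90-6)))
E
```

```text
lamp head (array([498.09819802, 482.01892581, 200.82500939]), np.float64(5.681668577366345)) lamp joint (array([495.72755336, 503.18114015, 324.40664274]), np.float64(3.569192186527041))
tcp px (np.float64(-36.00548560471162), np.float64(373.745876917106)) (np.float64(351.99711977605534), np.float64(595.3144123032946)) tip (np.float64(28.760355906875475), np.float64(345.51434273403237))
stake bar top [480.38516758 258.38373953  56.        ] tri (array([480.3369689 , 259.85183327,  44.52049396]), np.float64(2.2238858913913173))
fl [482.3 -35.4]
fr [ 455.9 -133.6]
bl [ 747.  -106.9]
br [ 719.4 -206. ]
len 273.72929476340767 102.30948285391538 yaw -15.234475836201945 -15.288149722451132 front [469.09592674 -84.51512331] ctr [ 601.1509528  -120.47901904]
screws yaw -15.481076958618555 ctr [ 601.67563789 -120.74947708]
(array([  8.36, -23.77,  38.73]), np.float64(-0.186), array([[-0.   ,  0.287,  0.958],
       [-0.   ,  0.958, -0.287],
       [-1.   , -0.   , -0.   ]]))
```

Request:
apply_moves --series '[[-0.3, [3.3, -7, 7.4], 0], [-0.3, [3.3, -14, 14.8], 0], [-0.3, [3.3, -21.4, 22.2], -0.05], [-0.3, [3.3, -21.4, 22.2], -0.1], [-0.3, [4.5, -22.5, 28], -0.186], [-0.3, [6, -23.5, 34], -0.186], [-0.3, [8.4, -23.8, 38.7], -0.186], [-0.3, [8.4, -23.8, 38.7], -0.186], [-0.3, [8.4, -23.8, 38.7], -0.186], [-0.3, [8.4, -23.8, 38.7], -0.186], [-0.3, [8.4, -23.8, 38.7], -0.186]]'

```text
t: 1.68
eef_pos: [480.8, 260.5, 321.3]
tcp_rot: [0.731, 1.57, 0.628]
ft_force: [-0.8, 0.6, 0.7]
opening: 0.651
```

```bash
python3 - <<'E'
from h import *
st=monitor.state(); print(st["t"],st["opening"],st["ft_force"],st["eef_pos"])
print(plan([481.5,259.5,42],np.radians(90-6)))
for n in ("top","scene"): c=cam(n); cv2.imwrite(f"pics/{n}1.png",c["image"][:,:,::-1]); print(n,proj(c,[482,260,42]))
a=cv2.imread("pics/top1.png")[170:260,150:270]; b=cv2.imread("pics/scene1.png")[200:320,170:290]
cv2.imwrite("pics/chk1.png",np.hstack([cv2.resize(a,(400,300)),cv2.resize(b,(300,300))]))
E
```

```text
1.675 0.6511367386522522 [-0.80178417  0.6229827   0.69592127] [480.82409077 260.47401486 321.30732847]
(array([10.83, -0.09,  0.07]), np.float64(0.001), array([[ 0.001,  0.103,  0.995],
       [ 0.   ,  0.995, -0.103],
       [-1.   ,  0.   ,  0.   ]]))
top (np.float64(194.34598401267834), np.float64(212.6506600568395))
scene (np.float64(238.74951244480772), np.float64(273.4717248618733))
```

View pics/chk1.png

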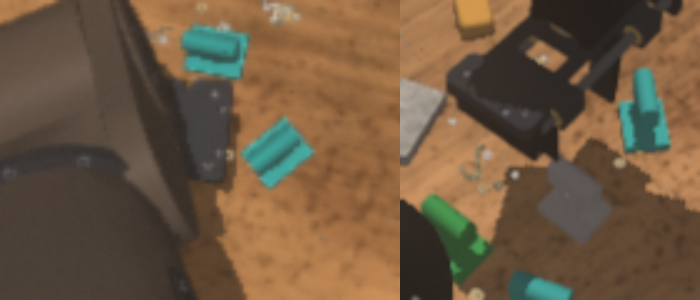

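The gripper is above the grey stake (scene crop at about (575,190)), and the neighbouring stakes are clear of the fingers. I'll descend and close.

Request:
apply_moves --series '[[-0.3, [3, 0, 0], 0], [-0.3, [6, 0, 0], 0], [-0.3, [9, -0.1, 0.1], 0], [-0.3, [10.8, -0.1, 0.1], 0], [-0.3, [10.8, -0.1, 0.1], 0], [-0.3, [10.8, -0.1, 0.1], 0], [1, [10.8, -0.1, 0.1], 0], [1, [10.8, -0.1, 0.1], 0], [1, [10.8, -0.1, 0.1], 0], [1, [10.8, -0.1, 0.1], 0], [1, [10.8, -0.1, 0.1], 0], [1, [10.8, -0.1, 0.1], 0]]'

```text
t: 3.28
eef_pos: [482.6, 258.8, 212.8]
tcp_rot: [0.904, 1.571, 0.799]
ft_force: [-0.2, 0.9, 0.1]
opening: 0.184
```

```bash
python3 -c "
from h import *
st=monitor.state(); print(st)"
```

```text
{'t': 3.275, 'joints': array([ 3.71507165e-01,  6.52606190e-01,  1.91417833e+00,  1.99326841e-04,
        5.74570244e-01, -1.09468600e+00]), 'qvel': array([ 0.00136877,  0.00107971,  0.0005893 , -0.00147621, -0.00032416,
        0.00051592]), 'tau': array([-4.51344140e-01, -5.91078472e+01, -1.36898017e+01, -8.00566818e-02,
        1.71377622e-01,  1.24233146e-02]), 'eef_pos': array([482.62296613, 258.76323809, 212.76561665]), 'tcp_rot': array([0.90357823, 1.57053493, 0.79880775]), 'ft_force': array([-0.20448767,  0.92368332,  0.07227831]), 'moment': array([ 0.16129815, -0.04145898, -0.04694898]), 'opening': 0.18432868820503115}
```

```bash
cat >> h.py <<'E'
YAW=np.radians(-15.4); F=np.array([468.6,-84.15])
ex=np.array([np.cos(YAW),np.sin(YAW)]); ey=np.array([-ex[1],ex[0]])
def H(x,y=0): return F+x*ex+y*ey
def inH(p): return np.array([(p[:2]-F)@ex,(p[:2]-F)@ey])
E
python3 -c "
from h import *
p=H(12); print(p, plan([*p,42+50],YAW+np.pi/2))"
```

```text
[480.16914485 -87.33667341] (array([ -5.03, -34.44,   3.38]), np.float64(0.164), array([[ 0.   ,  0.105,  0.995],
       [ 0.   ,  0.995, -0.105],
       [-1.   ,  0.   ,  0.   ]]))
```

Request:
apply_moves --series '[[1, [-3, 0, 0], 0], [1, [-6.5, 0, 0], 0], [1, [-10, 0, 0], 0], [1, [-10, -4, 0.4], 0.02], [1, [-10, -9, 0.9], 0.04], [1, [-10, -14, 1.4], 0.07], [1, [-10, -19, 1.9], 0.1], [1, [-10, -24, 2.4], 0.13], [1, [-10, -29, 2.9], 0.164], [1, [-10, -33, 3.3], 0.164], [1, [-8, -34.4, 3.4], 0.164], [1, [-5, -34.4, 3.4], 0.164], [1, [-5, -34.4, 3.4], 0.164], [1, [-5, -34.4, 3.4], 0.164], [1, [-5, -34.4, 3.4], 0.164]]'

```text
t: 5.15
eef_pos: [480.6, -86.7, 263.6]
tcp_rot: [0.025, 1.569, -0.243]
ft_force: [0.5, 0.1, -2.7]
opening: 0.186
```

```bash
python3 - <<'E'
from h import *
st=monitor.state(); print(st["ft_force"],st["opening"],inH(st["eef_pos"]))
print(plan([*H(12),42+50],YAW+np.pi/2))
s=cam("scene"); cv2.imwrite("pics/scene2raw.png",s["image"][:,:,::-1])
c=cam("top"); cv2.imwrite("pics/top2raw.png",c["image"][:,:,::-1])
u,v=map(int,proj(s,[*H(60),20])); a=s["image"][v-45:v+45,u-60:u+60,::-1]; print("scene off",u-60,v-45)
u,v=map(int,proj(c,[*H(60),20])); b=c["image"][v-45:v+45,u-60:u+60,::-1]; 
cv2.imwrite("pics/chk2.png",np.vstack([cv2.resize(a,(480,360),interpolation=2),cv2.resize(b,(480,240)[:1]+(240,),interpolation=2)]))
E
```

```text
[ 0.51809243  0.13057928 -2.66802421] 0.18627008413369409 [12.23252239  0.68669451]
(array([ 0.06, -0.07, -0.02]), np.float64(0.0), array([[ 0.001,  0.265,  0.964],
       [-0.   ,  0.964, -0.265],
       [-1.   ,  0.   ,  0.001]]))
scene off 238 125
```

View pics/chk2.png

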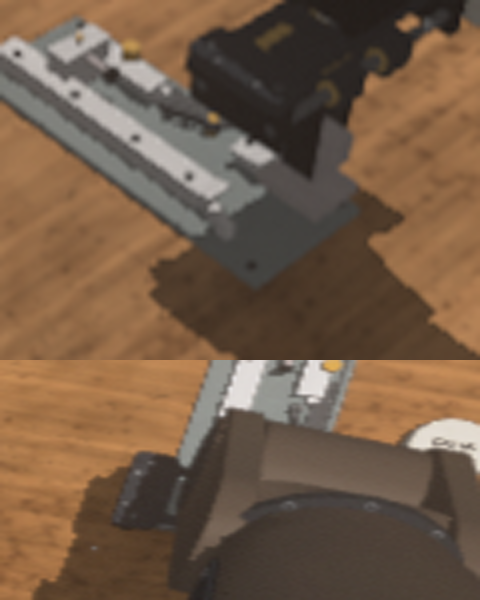

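The scene crop shows the held stake upright above the apron at (310,185). The plate's front-left corner is at (255,288) and its front-right corner at about (357,208). I'll check the frame against this second view.

```bash
python3 - <<'E'
from h import *
s=cam("scene")
q=lambda u,v,z:inH(ray(s,238+(u+.5)/4-.5,125+(v+.5)/4-.5,z)).round(1)
print("FL",q(255,288,8),"FR",q(357,208,8),"screw FL",q(252,266,8))
print("rail screws",[q(*p,25) for p in((17,54),(75,95),(136,138),(190,176))])
# rail screws in top crop from picture 3
c=cam("top"); t=lambda u,v,z:inH(ray(c,292+(u-400+.5)/5-.5,118+(v+.5)/5-.5,z)).round(1)
print("top rail screws",[t(*p,25) for p in((579,53),(556,150),(532,249),(513,332))],"apron screws",t(453,452,8),t(601,488,8),"right rail screw",t(606,363,25))
print("top plate screws far",t(695,77,8),t(549,40,8))
E
```

```text
FL [-2.8 55.8] FR [  0.2 -48.5] screw FL [11.3 43. ]
rail screws [array([254.3,  26.7]), array([194.3,  26.5]), array([134.5,  26.3]), array([84.3, 26. ])]
top rail screws [array([255.6,  27. ]), array([195.4,  27.2]), array([134.8,  27.7]), array([85. , 27.5])] apron screws [11.5 43.8] [ 12.  -43.3] right rail screw [ 80.4 -27.9]
top plate screws far [263.7 -44.6] [264.9  44.4]
```

Request:
apply_moves --series '[[1, [1, -0.07, 0.4], 0], [1, [2, -0.07, 0.8], 0], [1, [3, -0.07, 0.8], 0], [1, [3.6, -0.07, 0.8], 0], [1, [3.9, -0.07, 0.8], 0], [1, [3.9, -0.07, 0.8], 0], [1, [3.9, -0.07, 0.8], 0]]'

```text
t: 6.22
eef_pos: [488.0, -89.8, 223.9]
tcp_rot: [0.223, 1.57, -0.046]
ft_force: [-0.6, -0.3, -3.4]
opening: 0.189
```

```bash
python3 - <<'E'
from h import *
st=monitor.state(); print(st["t"],st["ft_force"],st["opening"],inH(st["eef_pos"]),st["eef_pos"][2]-212.8,plan([*H(28),42+50],YAW+np.pi/2))
E
```

```text
6.225 [-0.64984396 -0.28870054 -3.43930254] 0.18875198594428197 [20.1471055  -0.26085274] 11.120142282915566 (array([-3.91,  0.03,  0.79]), np.float64(0.0), array([[ 0.   ,  0.266,  0.964],
       [-0.   ,  0.964, -0.266],
       [-1.   ,  0.   ,  0.   ]]))
```

Request:
apply_moves --series '[[1, [0.1, 0.02, 0.3], 0], [1, [0.19, 0.02, 0.6], 0], [1, [0.19, 0.02, 0.8], 0], [1, [0.19, 0.02, 1.2], 0], [1, [0.19, 0.02, 1.6], 0], [1, [0.19, 0.02, 2.0], 0], [1, [0.19, 0.02, 2.0], 0]]'

```text
t: 7.1
eef_pos: [507.5, -94.9, 221.8]
tcp_rot: [0.323, 1.571, 0.054]
ft_force: [-0.0, 0.7, -2.9]
opening: 0.187
```

```bash
cat > st.py <<'E'
from h import *
st=monitor.state(); f=st["ft_force"]; M=R.from_euler('xyz',st["tcp_rot"]).as_matrix()
print(round(st["t"],2),"F holder xyz",inH(f[:2]+F).round(1),f[2].round(1),"mom",st["moment"].round(2),"op",st["opening"].round(3),"pos",inH(st["eef_pos"]).round(2),"under",(st["eef_pos"][2]-212.8).round(2),"yaw err deg",np.degrees(np.arctan2(M[1,1],M[0,1])-YAW-np.pi/2).round(2))
E
python3 st.py
```

```text
Traceback (most recent call last):
  File "st.py", line 3, in <module>
    print(round(st["t"],2),"F holder xyz",inH(f[:2]+F).round(1),f[2].round(1),"mom",st["moment"].round(2),"op",st["opening"].round(3),"pos",inH(st["eef_pos"]).round(2),"under",(st["eef_pos"][2]-212.8).round(2),"yaw err deg",np.degrees(np.arctan2(M[1,1],M[0,1])-YAW-np.pi/2).round(2))
                                                                                                               ^^^^^^^^^^^^^^^^^^^
AttributeError: 'float' object has no attribute 'round'
```

Underside reads 9.0 mm, about 1 mm off the floor, with no contact force. Sliding on under the lips.

Request:
apply_moves --series '[[1, [0, 0, 0.4], 0], [1, [0, 0, 0.8], 0], [1, [0, 0, 1.2], 0], [1, [0, 0, 1.6], 0], [1, [0, 0, 2.0], 0], [1, [0, 0, 2.4], 0], [1, [0, 0, 2.8], 0], [1, [0, 0, 2.8], 0]]'

```text
t: 8.1
eef_pos: [534.5, -102.4, 221.8]
tcp_rot: [0.384, 1.571, 0.115]
ft_force: [-0.3, -0.5, -3.5]
opening: 0.188
```

```bash
sed -i 's/st\["opening"\].round(3)/round(st["opening"],3)/' st.py; python3 st.py
```

```text
8.1 F holder xyz [-0.1 -0.6] -3.5 mom [-0.03 -0.03 -0.  ] op 0.188 pos [68.36 -0.09] under 8.99 yaw err deg -0.0
```

Request:
apply_moves --series '[[1, [0, 0, 0.4], 0], [1, [0, 0, 0.8], 0], [1, [0, 0, 1.2], 0], [1, [0, 0, 1.6], 0], [1, [0, 0, 2.0], 0], [1, [0, 0, 2.4], 0], [1, [0, 0, 2.8], 0], [1, [0, 0, 3.2], 0], [1, [0, 0, 3.2], 0]]'

```text
t: 9.22
eef_pos: [565.3, -110.9, 221.8]
tcp_rot: [0.376, 1.571, 0.108]
ft_force: [-0.2, 0.8, -2.0]
opening: 0.19
```

```bash
python3 st.py; python3 - <<'E'
from h import *
s=cam("scene"); u,v=map(int,proj(s,[*H(170),30])); a=s["image"][v-55:v+45,u-70:u+70,::-1]
b=cv2.imread("pics/sceneraw0.png")[v-55:v+45,u-70:u+70]
cv2.imwrite("pics/chk3.png",np.vstack([cv2.resize(x,(420,300),interpolation=2) for x in(a,b)])); print(u-70,v-55)
E
```

```text
9.22 F holder xyz [-0.4  0.7] -2.0 mom [-0.03  0.05  0.02] op 0.19 pos [ 1.0037e+02 -7.0000e-02] under 8.98 yaw err deg 0.0
199 92
```

View pics/chk3.png

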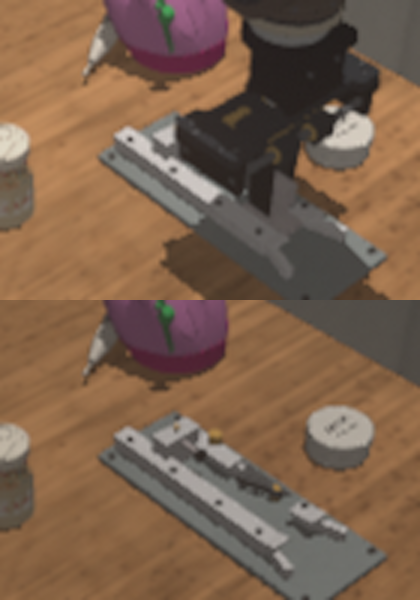

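The stake is in the rails at x=100 with forces of 1 N or less, and the tin is clear. I'll estimate the buffer tip and end block from the first top crop (rod tip about (597,180), end-block face about (600,130)).

```bash
python3 - <<'E'
from h import *
c=cam("top"); t=lambda u,v,z:inH(ray(c,292+(u-400+.5)/5-.5,118+(v+.5)/5-.5,z)).round(1)
print("rod tip",t(597,180,34),"block face",t(605,127,40),t(605,132,8),"head front",t(632,228,25),"brass",t(660,164,30),t(622,303,20))
print("bag", inH(ray(c,605/1.5625,165/1.5625,100)), inH(ray(c,577/1.5625,165/1.5625,100)))
E
```

```text
rod tip [181.3   1.3] block face [211.2   4.4] [ 2.18e+02 -1.00e-01] head front [160.9 -25.5] brass [200.5 -32.4] [117.7 -30.1]
bag [ 332.80368465 -111.17810033] [320.85297308 -63.40090473]
```

Request:
apply_moves --series '[[1, [0, 0, 0.3], 0], [1, [0, 0, 0.6], 0], [1, [0, 0, 0.9], 0], [1, [0, 0, 1.2], 0], [1, [0, 0, 1.5], 0], [1, [0, 0, 1.8], 0], [1, [0, 0, 2.1], 0], [1, [0, 0, 2.4], 0], [1, [0, 0, 2.4], 0]]'

```text
t: 10.45
eef_pos: [588.6, -117.2, 221.8]
tcp_rot: [0.142, 1.57, -0.127]
ft_force: [0.9, 2.2, -3.4]
opening: 0.184
```

```bash
python3 st.py
```

```text
10.45 F holder xyz [0.2 2.4] -3.4 mom [ 0.42 -0.15  0.08] op 0.184 pos [ 1.2446e+02 -4.0000e-02] under 9.04 yaw err deg -0.0
```

Request:
apply_moves --series '[[1, [0, 0, 0.3], 0], [1, [0, 0, 0.6], 0], [1, [0, 0, 0.9], 0], [1, [0, 0, 1.2], 0], [1, [0, 0, 1.5], 0], [1, [0, 0, 1.8], 0], [1, [0, 0, 2.1], 0], [1, [0, 0, 2.4], 0], [1, [0, 0, 2.7], 0], [1, [0, 0, 3.0], 0], [1, [0, 0, 3.0], 0]]'

```text
t: 11.82
eef_pos: [617.5, -125.2, 221.9]
tcp_rot: [0.128, 1.57, -0.141]
ft_force: [1.4, 1.4, -3.2]
opening: 0.191
```

```bash
python3 st.py
```

```text
11.82 F holder xyz [0.9 1.7] -3.2 mom [ 0.38 -0.26  0.01] op 0.191 pos [ 1.5443e+02 -6.0000e-02] under 9.06 yaw err deg -0.0
```

Request:
apply_moves --series '[[1, [0, 0, 0.2], 0], [1, [0, 0, 0.4], 0], [1, [0, 0, 0.6], 0], [1, [0, 0, 0.8], 0], [1, [0, 0, 1.0], 0], [1, [0, 0, 1.2], 0], [1, [0, 0, 1.2], 0], [1, [0, 0, 1.2], 0]]'

```text
t: 12.82
eef_pos: [628.9, -128.3, 221.9]
tcp_rot: [0.174, 1.57, -0.095]
ft_force: [0.8, 2.0, -3.4]
opening: 0.19
```

```bash
python3 st.py
```

```text
12.82 F holder xyz [0.3 2.1] -3.4 mom [ 0.42 -0.28  0.01] op 0.19 pos [ 1.6625e+02 -4.0000e-02] under 9.11 yaw err deg -0.0
```

Request:
apply_moves --series '[[1, [0, 0, 0.1], 0], [1, [0, 0, 0.2], 0], [1, [0, 0, 0.3], 0], [1, [0, 0, 0.4], 0], [1, [0, 0, 0.5], 0], [1, [0, 0, 0.5], 0], [1, [0, 0, 0.5], 0]]'

```text
t: 13.7
eef_pos: [633.6, -129.7, 221.8]
tcp_rot: [0.45, 1.57, 0.181]
ft_force: [-0.9, 2.3, -3.4]
opening: 0.187
```

```bash
python3 st.py
```

```text
13.7 F holder xyz [-1.4  2. ] -3.4 mom [ 0.39 -0.03 -0.03] op 0.187 pos [ 1.7118e+02 -6.0000e-02] under 9.03 yaw err deg -0.0
```

Request:
apply_moves --series '[[1, [0, 0, 0.1], 0], [1, [0, 0, 0.2], 0], [1, [0, 0, 0.3], 0], [1, [0, 0, 0.3], 0], [1, [0, 0, 0.3], 0]]'

```text
t: 14.32
eef_pos: [636.5, -130.5, 221.8]
tcp_rot: [0.395, 1.57, 0.126]
ft_force: [-0.2, 1.7, -3.0]
opening: 0.191
```

```bash
python3 st.py
```

```text
14.32 F holder xyz [-0.7  1.6] -3.0 mom [ 0.36 -0.03 -0.07] op 0.191 pos [ 1.742e+02 -5.000e-02] under 9.05 yaw err deg -0.0
```

Request:
apply_moves --series '[[1, [0, 0, 0.1], 0], [1, [0, 0, 0.2], 0], [1, [0, 0, 0.2], 0], [1, [0, 0, 0.2], 0]]'

```text
t: 14.82
eef_pos: [638.5, -131.0, 221.8]
tcp_rot: [0.244, 1.57, -0.024]
ft_force: [1.3, 1.7, -3.2]
opening: 0.189
```

```bash
python3 st.py
```

```text
14.82 F holder xyz [0.8 2. ] -3.2 mom [ 0.37 -0.09 -0.07] op 0.189 pos [ 1.762e+02 -5.000e-02] under 9.02 yaw err deg 0.0
```

Request:
apply_moves --series '[[1, [0, 0, 0.1], 0], [1, [0, 0, 0.1], 0], [1, [0, 0, 0.1], 0]]'

```text
t: 15.2
eef_pos: [639.3, -131.2, 221.8]
tcp_rot: [2.822, 1.57, 2.553]
ft_force: [-0.9, 2.6, -2.8]
opening: 0.186
```

```bash
python3 st.py
```

```text
15.2 F holder xyz [-1.5  2.3] -2.8 mom [ 0.44  0.27 -0.06] op 0.186 pos [ 1.7706e+02 -7.0000e-02] under 8.99 yaw err deg -0.0
```

Request:
apply_moves --series '[[1, [0, 0, 0.1], 0], [1, [0, 0, 0.1], 0], [1, [0, 0, 0.1], 0]]'

```text
t: 15.58
eef_pos: [640.3, -131.5, 221.8]
tcp_rot: [1.791, 1.571, 1.522]
ft_force: [-1.4, 2.6, -2.5]
opening: 0.187
```

```bash
python3 st.py
```

```text
15.57 F holder xyz [-2.   2.2] -2.5 mom [ 0.48  0.29 -0.08] op 0.187 pos [ 1.7814e+02 -7.0000e-02] under 9.0 yaw err deg 0.0
```

Request:
apply_moves --series '[[1, [0, 0, 0.1], 0], [1, [0, 0, 0.2], 0], [1, [0, 0, 0.3], 0], [1, [0, 0, 0.3], 0], [1, [0, 0, 0.3], 0]]'

```text
t: 16.2
eef_pos: [643.2, -132.3, 221.8]
tcp_rot: [0.953, 1.571, 0.684]
ft_force: [-2.1, 2.5, -2.5]
opening: 0.19
```

```bash
python3 st.py
```

```text
16.2 F holder xyz [-2.7  1.9] -2.5 mom [ 0.46  0.47 -0.01] op 0.19 pos [ 1.8115e+02 -7.0000e-02] under 9.0 yaw err deg 0.0
```

Request:
apply_moves --series '[[1, [0, 0, 0.1], 0], [1, [0, 0, 0.1], 0], [1, [0, 0, 0.1], 0]]'

```text
t: 16.58
eef_pos: [644.2, -132.6, 221.8]
tcp_rot: [0.255, 1.571, -0.013]
ft_force: [-2.4, 1.3, -2.8]
opening: 0.188
```

```bash
python3 st.py
```

```text
16.57 F holder xyz [-2.7  0.6] -2.8 mom [0.31 0.47 0.03] op 0.188 pos [ 1.8217e+02 -1.0000e-01] under 8.98 yaw err deg 0.0
```

Request:
apply_moves --series '[[1, [0, 0, 0.1], 0], [1, [0, 0, 0.1], 0], [1, [0, 0, 0.1], 0]]'

```text
t: 16.95
eef_pos: [645.1, -132.9, 221.8]
tcp_rot: [1.154, 1.571, 0.886]
ft_force: [-3.3, 2.1, -2.1]
opening: 0.19
```

```bash
python3 st.py
```

```text
16.95 F holder xyz [-3.7  1.2] -2.1 mom [0.33 0.56 0.02] op 0.19 pos [ 1.8314e+02 -7.0000e-02] under 8.99 yaw err deg 0.0
```

Request:
apply_moves --series '[[1, [0, 0, 0.05], 0], [1, [0, 0, 0.1], 0], [1, [0, 0, 0.1], 0], [1, [0, 0, 0.1], 0], [1, [0, 0, 0.1], 0]]'

```text
t: 17.58
eef_pos: [646.1, -133.1, 221.8]
tcp_rot: [2.042, 1.571, 1.773]
ft_force: [-2.9, 1.6, -2.7]
opening: 0.191
```

```bash
python3 st.py; python3 - <<'E'
from h import *
s=cam("scene"); u,v=map(int,proj(s,[*H(170),30])); a=s["image"][v-45:v+35,u-50:u+60,::-1]
cv2.imwrite("pics/chk4.png",cv2.resize(a,(770,560),interpolation=2))
E
```

```text
17.57 F holder xyz [-3.2  0.8] -2.7 mom [ 0.34  0.69 -0.01] op 0.191 pos [ 1.8412e+02 -9.0000e-02] under 8.99 yaw err deg -0.0
```

View pics/chk4.png

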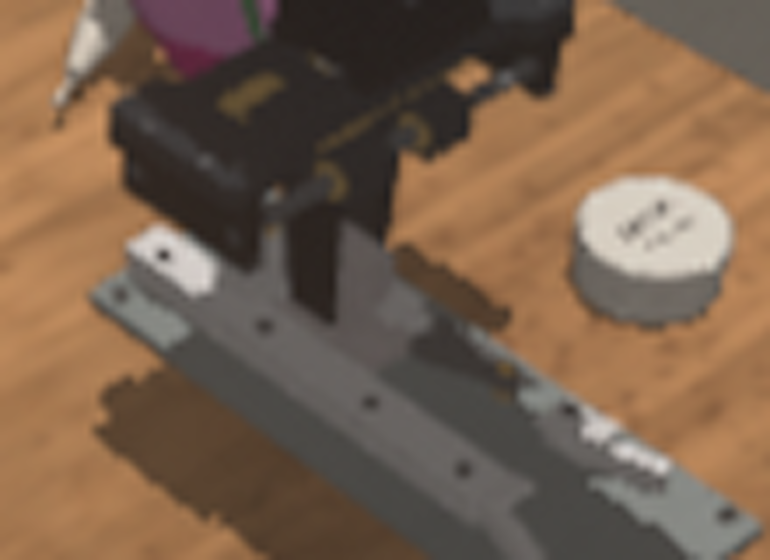

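Request:
apply_moves --series '[[1, [0, 0, 0.03], 0], [1, [0, 0, 0.06], 0], [1, [0, 0, 0.06], 0], [1, [0, 0, 0.06], 0]]'

```text
t: 18.12
eef_pos: [646.7, -133.3, 221.8]
tcp_rot: [1.792, 1.571, 1.523]
ft_force: [-3.8, 1.5, -1.5]
opening: 0.188
```

```bash
python3 st.py
```

```text
18.12 F holder xyz [-4.1  0.4] -1.5 mom [ 0.3   0.71 -0.04] op 0.188 pos [ 1.8473e+02 -8.0000e-02] under 9.0 yaw err deg 0.0
```

Request:
apply_moves --series '[[1, [0, 0, -0.1], 0], [1, [0, 0, -0.2], 0], [1, [0, 0, -0.2], 0], [1, [0, 0, -0.2], 0]]'

```text
t: 18.62
eef_pos: [644.7, -132.7, 221.8]
tcp_rot: [1.726, 1.571, 1.457]
ft_force: [-2.5, 1.4, -4.4]
opening: 0.192
```

```bash
python3 st.py
```

```text
18.62 F holder xyz [-2.8  0.7] -4.4 mom [0.23 0.62 0.03] op 0.192 pos [ 1.8272e+02 -8.0000e-02] under 9.02 yaw err deg -0.0
```

Request:
apply_moves --series '[[1, [0, 0, -0.05], 0], [1, [0, 0, -0.1], 0], [1, [0, 0, -0.1], 0], [1, [0, 0, -0.1], 0]]'

```text
t: 19.12
eef_pos: [643.8, -132.5, 221.8]
tcp_rot: [1.346, 1.571, 1.077]
ft_force: [-3.3, 1.4, -3.4]
opening: 0.189
```

```bash
python3 st.py
```

```text
19.12 F holder xyz [-3.5  0.5] -3.4 mom [0.23 0.47 0.01] op 0.189 pos [ 1.8174e+02 -4.0000e-02] under 9.04 yaw err deg -0.0
```

Request:
apply_moves --series '[[1, [0, 0, -0.03], 0], [1, [0, 0, -0.05], 0], [1, [0, 0, -0.05], 0], [1, [0, 0, -0.05], 0]]'

```text
t: 19.62
eef_pos: [643.3, -132.3, 221.8]
tcp_rot: [1.617, 1.571, 1.348]
ft_force: [-3.4, 0.4, -3.1]
opening: 0.184
```

```bash
python3 st.py
```

```text
19.62 F holder xyz [-3.3 -0.5] -3.1 mom [0.22 0.43 0.09] op 0.184 pos [ 1.8123e+02 -7.0000e-02] under 9.01 yaw err deg -0.0
```

Request:
apply_moves --series '[[1, [0, 0, -0.03], 0], [1, [0, 0, -0.06], 0], [1, [0, 0, -0.06], 0], [1, [0, 0, -0.06], 0]]'

```text
t: 20.12
eef_pos: [642.9, -132.2, 221.9]
tcp_rot: [0.162, 1.57, -0.107]
ft_force: [-0.0, 0.8, -3.8]
opening: 0.19
```

```bash
python3 st.py
```

```text
20.12 F holder xyz [-0.2  0.8] -3.8 mom [ 0.14 -0.04  0.05] op 0.19 pos [ 1.8077e+02 -6.0000e-02] under 9.06 yaw err deg -0.0
```

Request:
apply_moves --series '[[1, [0, 0, -0.03], 0], [1, [0, 0, -0.05], 0], [1, [0, 0, -0.05], 0], [1, [0, 0, -0.05], 0]]'

```text
t: 20.62
eef_pos: [642.5, -132.1, 222.0]
tcp_rot: [0.075, 1.569, -0.194]
ft_force: [4.7, -0.3, -6.1]
opening: 0.187
```

```bash
python3 st.py
```

```text
20.62 F holder xyz [4.7 0.9] -6.1 mom [-0.05 -1.02  0.09] op 0.187 pos [ 1.8042e+02 -7.0000e-02] under 9.18 yaw err deg -0.0
```

Pulling back against the beak gave +4.7 N at x=180.4, so the catch is shut behind the foot. I'll unload it, lower onto the floor, open slightly and lift straight up.

Request:
apply_moves --series '[[1, [0, 0, 0.06], 0], [1, [0.06, 0, 0.06], 0], [1, [0.09, 0, 0.06], 0], [1, [0.09, 0, 0.06], 0], [0.5, [0.09, 0, 0.06], 0], [0.5, [0.09, 0, 0.06], 0], [0.5, [0.09, 0, 0.06], 0], [0.5, [0.09, 0, 0.06], 0], [0.5, [0.09, 0, 0.06], 0]]'

```text
t: 21.75
eef_pos: [642.8, -132.2, 220.9]
tcp_rot: [2.442, 1.571, 2.173]
ft_force: [-0.1, -0.4, 0.3]
opening: 0.249
```

```bash
python3 st.py
```

```text
21.75 F holder xyz [ 0.  -0.4] 0.3 mom [ 0.    0.03 -0.04] op 0.249 pos [ 1.8071e+02 -7.0000e-02] under 8.06 yaw err deg -0.0
```

Released: opening 23.7 mm and all forces about 0. Lifting away and backing off toward the base so the cameras can see.

Request:
apply_moves --series '[[0.5, [-1, 0, 0], 0], [0.5, [-2.5, 0, 0], 0], [0.5, [-5, 0, 0], 0], [0.5, [-8, 0, 0], 0], [0.5, [-12, 0, 0], 0], [0.5, [-16, 0, 0], 0], [0.5, [-18, 0, -5], 0], [0.5, [-18, 3, -10], 0], [0.5, [-18, 8, -15], 0], [0.5, [-18, 13, -17], 0], [0.5, [-18, 18, -17], 0], [0.5, [-18, 23, -17], 0], [0.5, [-18, 27, -17], 0], [0.5, [-18, 27, -17], 0], [0.5, [-18, 27, -17], 0]]'

```text
t: 23.62
eef_pos: [550.3, 172.9, 401.6]
tcp_rot: [0.218, 1.57, -0.051]
ft_force: [-0.1, 0.6, 0.7]
opening: 0.246
```

```bash
python3 st.py; python3 - <<'E'
from h import *
s=cam("scene"); c=cam("top"); o=[]
for k in(s,c):
    u,v=map(int,proj(k,[*H(150),30])); o.append(cv2.resize(k["image"][v-50:v+50,u-65:u+65,::-1],(390,300) if 0 else (520,400),interpolation=2)[:,:400])
cv2.imwrite("pics/chk5.png",np.hstack(o)); u,v=map(int,proj(c,[*H(150),30])); print(u-65,v-50)
E
```

```text
23.62 F holder xyz [-0.2  0.5] 0.7 mom [-0.    0.01 -0.02] op 0.246 pos [ 10.47 269.5 ] under 188.75 yaw err deg 0.02
263 114
```

View pics/chk5.png

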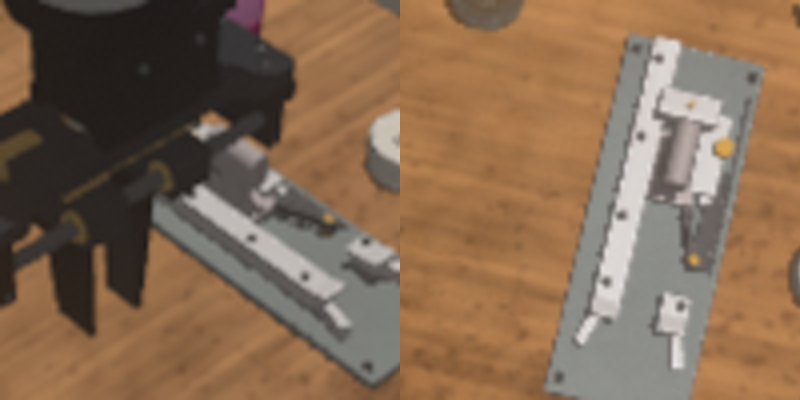

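The top crop shows the stake seated upright at about (684,153) with the catch lever across behind its foot at about (690,205). The tin is undisturbed. Handing in.

```bash
python3 - <<'E'
from h import *
c=cam("top"); print(inH(ray(c,263+(284+.5)/4-.5,114+(153+.5)/4-.5,66)).round(1))
print(job.job_done())
E
```

```text
[179.1  -0.8]
the job is handed in; nothing more can be done
None
```

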